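Load the soldering turntable's hearth tray with a pile of boards

ROBOT

A 6-joint arm with a two-finger parallel gripper is mounted at the origin on the work surface. World frame = base frame: x ahead of the robot, y to its left, z up, the work surface at z = 0. Lengths are in m, angles in rad, forces in N, time in s.
With the tool pointing down it reaches from about 0.325 to 0.875 m from the base axis. Payload 4.4 kg.
Tool frame: the origin (TCP) lies where the fingers leave the gripper's body, on its centre line; the fingertips stand 73 mm ahead of it and the grasp point (between the pads) lies 54 mm ahead of it; z points along the fingers, y is the line along which they close (so a half turn about z gives the same grasp; the last joint's range is limited). The gripper opens to 85 mm and grips with 20 to 120 N. Pads are 22 mm wide; open, the fingers measure 114 mm over their backs; the gripper's body (76 mm by 85 mm) begins 54 mm behind the grasp point. The pads swing forward as they close: fully open they stand 13 mm farther back than shut.
Start: joints at [-1.345, 0.207, 1.542, -0, 1.393, -0.15], TCP at [0.212, -0.535, 0.304] pointing down, gripper open.
Joint ranges: [-2.73, 2.73], [-0.86, 2.22], [0.23, 2.46], [-1.11, 4.25], [0.08, 2.63], [-2.82, 2.82]. Speed limits (rad/s): [2.79, 2.79, 3.14, 3.14, 3.14, 3.14].

INTERFACE

Orientations are given as [roll, pitch, yaw] about the fixed x, y, z axes, in that order (R = Rz(yaw) Ry(pitch) Rx(roll)).
In Python, from station import status, capture, get_calibration, job gives the robot as it stands. The module is installed in compiled form; this text tells all that it offers.
- The arm moves only by the tool arm_command, never from a script. Its argument "targets" is a list of rows, each a list of 2 entries, a list of its own where there are three numbers: the shift along the tool's x, y, z in cm, then the turn, a rotation vector about the tool's x, y, z in rad. A call has 1 to 8 rows; each row shifts and turns the commanded pose from where the row before left it, along the tool's axes as they then stand; what a row does not reach is not made up. A row lasts 1/12 s, in which the tool goes at most 41.7 mm and 7.16 degrees, less where a joint would pass 70% of its speed; a pose out of reach is approached as far as the arm can. A call with a gripper value outside its range is refused whole. "grip" is the finger opening in cm, from 0 to 8.54, set as the call begins (left out, the last holds). The fingers move at their own pace and stop on an object; "force" is the grip in N (left out, the last holds). Time passes only in rows, so rows that do not move let the fingers close. It gives the time, the measured TCP pose, the force, the opening and the grip force at its end, in the units of the state.
- status.read_state(): the state, without advancing time (a new reading comes with each control period).
- capture(name): name is "side" or "top" or "wrist"; returns the picture (400x640x3 uint8, red, green, blue); there is no depth.
- get_calibration(name): a dict with "fx", "fy", "cx", "cy" (pixels), "rvec" (rotation vector, rad) and "tvec" (3), from world to camera coordinates, as OpenCV has them. Camera axes: x right, y down, z forward; pixel columns grow to the right and rows downward; lengths in m; the calibration is good to about 2 mm. A picture is of the moment at which its call begins: read the wrist's pose just before it. get_calibration takes no time and is no camera call; for the wrist camera it gives the pose at the moment of the call.
- job.finish_job(): hands the job in; it is judged then, once.
The state is a dict: "t": time; "q": joint angles; "qvel": joint speeds; "joint_efforts": joint torques, N m; "ee_pos": TCP position; "tcp_rot": TCP orientation; "contact_force": force on the tool from outside, world axes, zero at the start; "torque": the same for the moment, N m; "finger_gap": finger opening in m; "gripper_force": force on a finger pad.
Only numpy, scipy, OpenCV 4.12 (cv2) and the standard library are available. Lean on these libraries where they do the work, as an engineer would, in place of code of your own. Each camera call takes 0.05 s, during which the arm holds its last target. There are 200 camera calls.

TASK

Slide the pile of three soldering boards along the cooling rack until it sticks out over the open front edge far enough to take hold of, lift all three together as one pile, and load it into the hearth tray: tilt it in with its leading end under the red keeper lip, then lower the other end behind the low near wall so that all three boards lie flat and fully home in the tray, and let go. Do not let a board fall to the bench, and do not shift or knock over any of the other things.

Things in the scene. Friction and masses are not known exactly. Their poses are not given: they have to be found in the camera images.
- board1_center (a point): lowest of three equal loose soldering boards (cream, rigid, heat-proof, 120 x 60 x 8 mm, 45 to 70 g each) lying one on another as a 24 mm high pile on the rack, ragged by up to 6 mm lengthways. The point is the board's centre, half-way through its thickness; x along its 120 mm length, z up
- board2_center (a point): middle board of the pile, same size and axes; the point is its centre
- board3_center (a point): top board of the pile (honeycomb dots and a scorch mark on its face), same size and axes; the point is its centre
- rack: fixed dark steel cooling rack: level deck 200 x 72 mm, top 40 mm above the bench; a 4 mm rail along each long side stands 26 mm above the deck, 64 mm clear between them, so the pile cannot be gripped across its width there; rear stop of the same height; no wall at the front. Origin on the bench under the deck's middle; x from open front to rear stop, y across, z up. Yaw within 0.4 rad of world x
- rack_front (a point): middle of the deck's open front edge, on the deck's top (100 mm to -x of the rack's middle); the rails end flush with this edge and only bench lies under what overhangs it. The pile's front starts 8 to 26 mm inside this edge (single boards up to 6 mm more or less)
- rack_rear (a point): foot of the rear stop's face, on the deck's top (100 mm to +x of the rack's middle). Between the pile's rear end and the stop at least 46 mm of deck is free
- tray: fixed snug steel hearth tray on a soldering turntable (braked, does not turn; round platter 190 mm across, top 30 mm above the bench). Origin on the bench under the tray's middle; x from the low near wall to the far wall with the red keeper lip, y across, z up. Inside 125 mm long (x -62.5 to +62.5) and 64 mm wide, walls 3 mm thick. Yaw within 0.4 rad of world x
- tray_floor (a point): centre of the tray's floor, 45 mm above the bench. Side walls stand 22 mm above the floor from tray x = 0 to +65 mm; from x = -57.5 to 0 both sides are cut away for the fingers: the floor is only 50 mm wide there, so the boards overhang it 5 mm each side, with 15 mm of air below down to the platter
- tray_lip (a point): middle of the red keeper lip's free lower edge, at tray x = +52.5 mm, 30 mm above the floor. The lip is 3 mm thick and 70 mm wide and reaches from here to the far wall, whose inner face is at x = +62.5 mm, so it covers the last 10 mm of the floor
- tray_near (a point): middle of the top inner edge of the near wall, at tray x = -62.5 mm; the wall stands 10 mm above the floor and returns 5 mm along each side at that height
- flask: bystander, loose: upright perforated steel casting flask, 74 mm across, 90 mm high; origin at the centre of its underside
- flux_jar: bystander, loose: jar with blue cap, 60 mm across, 75 mm high; origin at the centre of its underside
- crucible: bystander, loose: white ceramic crucible, 74 mm across, 55 mm high; origin at the centre of its underside
- torch_stand: bystander, loose: brass torch lying along x on a tall stand: dark base plate 110 x 80 mm, thin column, torch 175 mm long (x -105 to +70 mm) with two small valves, 235 mm high over all; origin at the centre of its underside
- ingot_mould: bystander, loose: ribbed dark steel ingot mould 135 x 55 x 35 mm with a 105 mm wooden handle to -x; origin under the middle of the steel block
- sprue_base: bystander, loose: black rubber sprue base, 90 mm across, 30 mm high; origin at the centre of its underside
- brass_brush: bystander, loose: hand brush 200 mm long lying along its x; origin near its middle on the bench
- flask_big: bystander, loose: upright perforated steel casting flask, 90 mm across, 120 mm high; origin at the centre of its underside
There are look-alikes about, which are no part of the job. What is shaped like the tray but purple is not meant. There is more than one size of the part that bears board3_center; the job needs the largest.

How it is judged:
On the way, in this order (a step that is already met when the one before it is completed fails the run):
1. the pile has been slid out over the rack's front edge: all three boards' front ends overhang it by 20 mm or more while they still lie flat on the deck (x of board1_center in the frame of rack between -0.16 and -0.06 m and x of board2_center in the frame of rack between -0.16 and -0.06 m and x of board3_center in the frame of rack between -0.16 and -0.06 m and angle between each of board1_center, board2_center, board3_center's own z axis and vertical below 0.1 rad and height (world z) of board1_center below 0.048 m), for 0.1 s.
2. all three boards are up off the rack at the same time, as one pile (each board's centre more than 75 mm above the bench, the boards' centres within 30 mm of one another) (height (world z) of each of board1_center, board2_center, board3_center above 0.075 m and distance between board1_center and board2_center below 0.03 m and distance between board2_center and board3_center below 0.03 m), for 0.2 s.
At the end, for the whole second after the job is handed in: all three boards lie flat (within 0.04 rad) inside the tray, one on another, under the level of the keeper lip, each centre within 5 mm of the tray's middle along and across it and within 0.08 rad of its direction, released and at rest (linear speed of each of board1, board2, board3 below 0.02 m/s and x of board1_center in the frame of tray between -0.005 and 0.005 m and y of board1_center in the frame of tray between -0.005 and 0.005 m and z of board1_center in the frame of tray between 0.046 and 0.0685 m and angle between each of board1_center, board2_center, board3_center's own z axis and vertical below 0.04 rad and angle between the x axis of each of board1_center, board2_center, board3_center and the x axis of tray, either way round below 0.08 rad and x of board2_center in the frame of tray between -0.005 and 0.005 m and y of board2_center in the frame of tray between -0.005 and 0.005 m and z of board2_center in the frame of tray between 0.046 and 0.0685 m and x of board3_center in the frame of tray between -0.005 and 0.005 m and y of board3_center in the frame of tray between -0.005 and 0.005 m and z of board3_center in the frame of tray between 0.046 and 0.0685 m); the robot touches nothing.
It fails at once if a board falls to the bench (height (world z) of any of board1_center, board2_center, board3_center below 0.02 m).
It fails at once if a bystander is shifted by more than 25 mm or tipped by more than 0.3 rad (distance of any of flask, flux_jar, crucible, ingot_mould, sprue_base, brass_brush, flask_big, torch_stand from where it was at the start of the episode above 0.025 m or angle between any of flask, flux_jar, crucible, ingot_mould, sprue_base, brass_brush, flask_big, torch_stand's own z axis and vertical above 0.3 rad).
It also fails if it takes over 61 s, if anything falls off the work surface, if the arm or the gripper's body presses on something with over 40 N, if the wrist force passes 120 N, or if a joint passes its speed limit or range.

## Working session

There is one attempt and no reset: what is moved stays moved. The work goes in short steps, Python scripts to look and compute and a tool call to move; the robot and the scene stay as the last step left them, time stands still between calls to the robot, and variables do not carry over. Pictures are saved under pics/ and viewed, at most 13 in all, crops included, and the job is handed in when it is done.

Besides the shell and the picture viewer there is one more tool, called after "Request:" by a JSON object that holds its "method" and its "body". arm_command: Moves the arm, as the interface text tells. Its arguments: {"type":"object","properties":{"targets":{"type":"array"},"grip":{"type":"number"},"force":{"type":"number"}},"required":["targets"]}

```bash
mkdir -p pics
python3 - <<'E'
from station import status, capture, get_calibration
import cv2
for n in("top","side"):
    cv2.imwrite(f"pics/{n}0.png",capture(n)[:,:,::-1])
    print(n,get_calibration(n))
print(status.read_state())
E
```

```text
top {'fx': 382.3059102681871, 'fy': 382.3059102681871, 'cx': 320.4273224840297, 'cy': 199.6408880390664, 'rvec': array([ 2.15937046, -2.21868931,  0.04819299]), 'tvec': array([-0.008491  ,  0.5594333 ,  1.36632564])}
side {'fx': 518.555887493916, 'fy': 518.555887493916, 'cx': 315.9687249792362, 'cy': 202.53946257240753, 'rvec': array([ 0.56384633,  2.60682384, -1.24036858]), 'tvec': array([ 0.49512515, -0.03880621,  1.85523661])}
{'t': 0.1, 'q': array([-1.34450402e+00,  2.07361011e-01,  1.54280898e+00, -8.35298944e-06,
        1.39348669e+00, -1.50505080e-01]), 'qvel': array([ 6.03282557e-04, -2.94534125e-03, -4.14974384e-03, -8.90752761e-04,
        4.76226686e-04,  5.08081015e-05]), 'joint_efforts': array([ 3.31545689e-04, -3.84091187e+01, -2.92547733e+01, -2.53558546e-04,
        4.92366569e-03,  3.58118552e-05]), 'ee_pos': array([ 0.21143297, -0.53414748,  0.30282782]), 'tcp_rot': array([-3.13955073e+00, -3.01347980e-04,  3.76798559e-01]), 'contact_force': array([-0.85494255, -0.93992008, -0.2244974 ]), 'torque': array([-0.02456861,  0.00875161,  0.03990237]), 'gripper_force': 0.0, 'finger_gap': 0.08563266491090882}
```

View pics/top0.png

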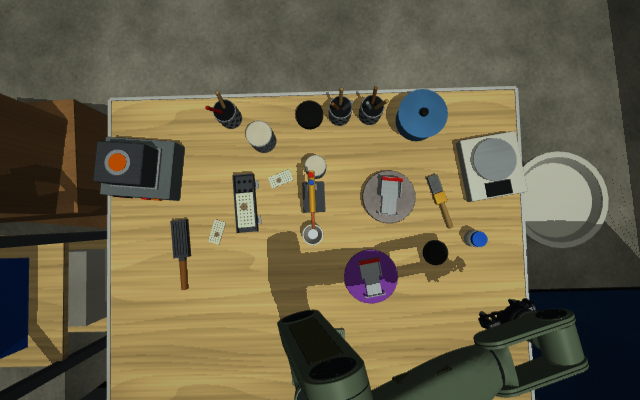

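View pics/side0.png

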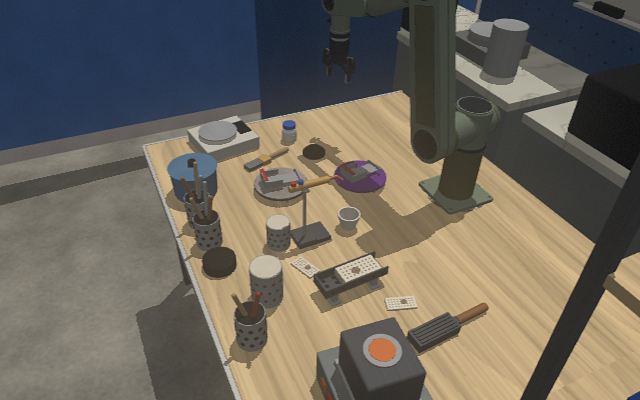

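The top view shows the rack with the pile at about px (246,203), its open front at the bottom towards the robot. The grey platter with the tray is at (390,195), red lip at the top. The purple decoy is at (371,275) and the torch stand at (313,195). The side view agrees with this.

```bash
cat > h.py <<'E'
import numpy as np, cv2
from scipy.spatial.transform import Rotation as R
from station import status, capture, get_calibration
def ray(px,c,z):
    "world point on plane z for pixel px"
    K=np.array([[c['fx'],0,c['cx']],[0,c['fy'],c['cy']],[0,0,1]])
    Rm=cv2.Rodrigues(c['rvec'])[0]; o=-Rm.T@c['tvec']
    d=Rm.T@np.linalg.solve(K,[*px,1]); return o+d*(z-o[2])/d[2]
def proj(P,c):
    K=np.array([[c['fx'],0,c['cx']],[0,c['fy'],c['cy']],[0,0,1]])
    return cv2.projectPoints(np.array(P,float).reshape(-1,3),c['rvec'],c['tvec'],K,None)[0][:,0]
def pose():
    s=status.read_state(); return s['ee_pos'],R.from_euler('xyz',s['tcp_rot'])
def move(target,rpy):
    "shift (cm, tool axes) and rotvec for going to a world pose"
    p,r=pose(); t=R.from_euler('xyz',rpy)
    print('shift cm',np.round(100*r.inv().apply(np.array(target)-p),2),'rot',np.round((r.inv()*t).as_rotvec(),3))
E
python3 - <<'E'
from h import *
c=get_calibration('top')
for n,px,z in [('rack front',(247,231),.066),('rack rear',(243,173),.066),('lip',(392,179),.075),('tray near',(388,214),.055),('platter',(389,196),.03),('torch',(313,195),.2),('cruc',(313,233),.05),('flask',(316,163),.09),('brush',(440,200),.02)]: print(n,ray(px,c,z).round(3))
s=status.read_state();cw=get_calibration('wrist')
Rm=cv2.Rodrigues(cw['rvec'])[0]; p,r=pose()
print('cam in tool',r.inv().apply(-Rm.T@cw['tvec']-p),'\naxes',(r.inv().as_matrix()@Rm.T).round(2),cw['fx'])
im=capture('top'); 
a=cv2.resize(im[165:240,205:285],None,fx=5,fy=5,interpolation=2);b=cv2.resize(im[165:240,350:430],None,fx=5,fy=5,interpolation=2)
cv2.imwrite('pics/crop.png',np.hstack([a,b])[:,:,::-1])
move([.5,.2,.32],[3.1416,0,0]); move([.5,.2,.32],[3.1416,0,3.1416])
E
```

```text
rack front [0.454 0.234 0.066]
rack rear [0.657 0.244 0.066]
lip [ 0.62  -0.274  0.075]
tray near [ 0.5   -0.259  0.055]
platter [ 0.564 -0.269  0.03 ]
torch [ 0.564 -0.002  0.2  ]
cruc [0.441 0.005 0.05 ]
flask [ 0.681 -0.013  0.09 ]
brush [ 0.546 -0.453  0.02 ]
cam in tool [ 7.82382857e-02  5.01374907e-05 -6.94872255e-02] 
axes [[ 0.   -0.95 -0.31]
 [ 1.    0.    0.  ]
 [-0.   -0.31  0.95]] 329.3709819333884
shift cm [ 53.85 -57.66  -1.58] rot [-0.002  0.     0.377]
shift cm [ 53.85 -57.66  -1.58] rot [-0.    -0.003 -2.765]
```

View pics/crop.png

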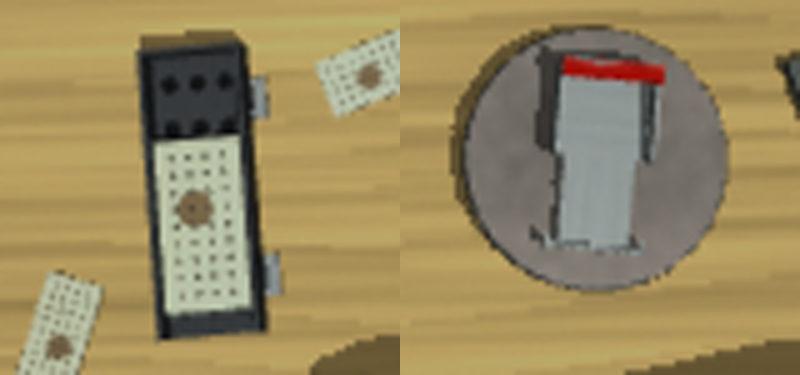

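Request:
{"method": "arm_command", "body": {"targets": [[[0,0,-2.5],[0,0,0.107]],[[0,0,-2.5],[0,0,0.107]],[[0,0,-2.5],[0,0,0.107]]], "grip": 1.0}}

```text
t: 0.4
ee_pos: [0.2114, -0.5341, 0.3786]
tcp_rot: [-3.139, 0.0, 0.051]
contact_force: [0.1, 0.6, 0.3]
finger_gap: 0.0516
gripper_force: 0.0
```

```bash
python3 -c "
from h import *
move([.56,.24,.36],[3.1416,0,.055])"
```

```text
shift cm [ 38.72 -75.55   2.04] rot [-0.003  0.    -0.004]
```

Request:
{"method": "arm_command", "body": {"targets": [[[1.6,-3.15,0],[0,0,0]],[[1.6,-3.15,0],[0,0,0]],[[1.6,-3.15,0],[0,0,0]],[[1.6,-3.15,0],[0,0,0]],[[1.6,-3.15,0],[0,0,0]],[[1.6,-3.15,0],[0,0,0]],[[1.6,-3.15,0],[0,0,0]],[[1.6,-3.15,0],[0,0,0]]]}}

```text
t: 1.07
ee_pos: [0.3255, -0.2741, 0.3786]
tcp_rot: [-3.141, 0.0, 0.055]
contact_force: [0.7, 0.1, -0.5]
finger_gap: 0.0099
gripper_force: 0.0
```

Request:
{"method": "arm_command", "body": {"targets": [[[1.6,-3.15,0],[0,0,0]],[[1.6,-3.15,0],[0,0,0]],[[1.6,-3.15,0],[0,0,0]],[[1.6,-3.15,0],[0,0,0]],[[1.6,-3.15,0],[0,0,0]],[[1.6,-3.15,0],[0,0,0]],[[1.6,-3.15,0],[0,0,0]],[[1.6,-3.15,0],[0,0,0]]]}}

```text
t: 1.73
ee_pos: [0.4392, -0.0153, 0.3788]
tcp_rot: [3.141, -0.0, 0.056]
contact_force: [0.9, -0.6, -0.4]
finger_gap: 0.0102
gripper_force: 0.0
```

Request:
{"method": "arm_command", "body": {"targets": [[[1.6,-3.15,0],[0,0,0]],[[1.6,-3.15,0],[0,0,0]],[[1.6,-3.15,0],[0,0,0]],[[1.6,-3.15,0],[0,0,0]],[[1.6,-3.15,0],[0,0,0]],[[1.6,-3.15,0.7],[0,0,0]],[[1.6,-3.15,0.7],[0,0,0]],[[1.6,-3.15,0.6],[0,0,0]],[[0,0,0],[0,0,0]]]}}

```text
validation failed for argument at $.ta...
```

Request:
{"method": "arm_command", "body": {"targets": [[[1.6,-3.15,0],[0,0,0]],[[1.6,-3.15,0],[0,0,0]],[[1.6,-3.15,0],[0,0,0]],[[1.6,-3.15,0],[0,0,0]],[[1.6,-3.15,0.5],[0,0,0]],[[1.6,-3.15,0.5],[0,0,0]],[[1.6,-3.15,0.5],[0,0,0]],[[1.6,-3.15,0.5],[0,0,0]]]}}

```text
t: 2.4
ee_pos: [0.553, 0.2434, 0.3581]
tcp_rot: [3.141, 0.001, 0.056]
contact_force: [1.2, 0.1, 0.2]
finger_gap: 0.0099
gripper_force: 0.0
```

Request:
{"method": "arm_command", "body": {"targets": [[[0,0,0],[0,0,0]],[[0,0,0],[0,0,0]]]}}

```text
t: 2.57
ee_pos: [0.5525, 0.2429, 0.357]
tcp_rot: [3.141, 0.003, 0.059]
contact_force: [0.2, 0.3, -1.1]
finger_gap: 0.01
gripper_force: 0.0
```

Run:
```python
from h import *
import json
c=get_calibration('wrist');im=capture('wrist');print(pose()[0])
cv2.imwrite('pics/w1.png',im[:,:,::-1]); json.dump({k:np.array(v).tolist() for k,v in c.items()},open('w1.json','w'))
```

```text
[0.55242282 0.24175936 0.35780368]
```

View pics/w1.png

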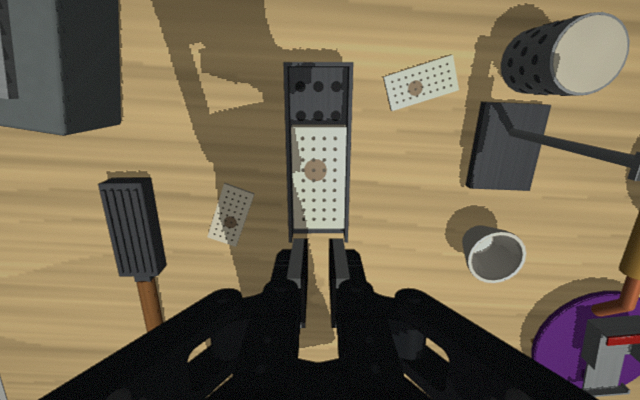

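The close view shows the rack top corners at about (284,63), (353,63), (289,241) and (350,241). The top board's corners are at about (292,126), (346,124), (295,231) and (346,230).

Run:
```python
from h import *
import json
c={k:np.array(v) for k,v in json.load(open('w1.json')).items()}
from scipy.optimize import least_squares
def fit(L,W,z,px,x0,fixed=None):
    B=np.array([[L,W],[L,-W],[-L,W],[-L,-W]])
    def f(p):
        P=[[p[0]+np.cos(p[2])*a-np.sin(p[2])*b,p[1]+np.sin(p[2])*a+np.cos(p[2])*b,z] for a,b in B]
        return (proj(P,c)-px).ravel()
    r=least_squares(f,x0); print(r.x.round(4),'res',r.fun.round(1)); return r.x
r=fit(.102,.036,.066,[(284,63),(353,63),(289,241),(350,241)],[.55,.24,.05])  # stop behind deck ~4mm
b=fit(.06,.03,.064,[(292,126),(346,124),(295,231),(346,230)],[.55,.24,.05])
for q in ((284,63),(353,63),(289,241),(350,241)): print(ray(q,c,.066).round(4))
d=b[:2]-r[:2]; print('pile in rack x',d@[np.cos(r[2]),np.sin(r[2])]-0+.002)
```

```text
[0.5516 0.241  0.0648] res [-0.8 -1.   0.9 -1.4  0.7  1.8 -0.8  1.5]
[0.5279 0.2387 0.0771] res [-0.7  1.4  0.5  2.4  0.6 -2.4 -0.4 -2.3]
[0.6502 0.2827 0.066 ]
[0.6544 0.2124 0.066 ]
[0.4499 0.2712 0.066 ]
[0.4542 0.1976 0.066 ]
pile in rack x -0.02180355801302912
```

Run:
```python
from h import *
move([.6189,.2454,.16],[3.1416,0,.065])
```

```text
shift cm [ 6.700e+00 -1.000e-02  1.977e+01] rot [ 0.001  0.002 -0.008]
```

Request:
{"method": "arm_command", "body": {"targets": [[[1.7,0,2.9],[0,0,-0.008]],[[1.7,0,2.9],[0,0,0]],[[1.7,0,2.9],[0,0,0]],[[1.6,0,2.9],[0,0,0]],[[0,0,3],[0,0,0]],[[0,0,3],[0,0,0]],[[0,0,2.2],[0,0,0]],[[0,0,0],[0,0,0]]]}}

```text
t: 3.28
ee_pos: [0.6159, 0.2428, 0.1549]
tcp_rot: [3.139, 0.012, 0.062]
contact_force: [-1.1, -0.3, -1.8]
finger_gap: 0.0099
gripper_force: 0.0
```

Run:
```python
from h import *
move([.6189,.2454,.117],[3.1416,0,.065])
```

```text
shift cm [ 0.36 -0.25  3.79] rot [ 0.003  0.012 -0.003]
```

Request:
{"method": "arm_command", "body": {"targets": [[[0.2,-0.2,1.3],[0,0,0]],[[0,0,1.3],[0,0,0]],[[0,0,0.8],[0,0,0]],[[0,0,0.3],[0,0,0]],[[0,0,0],[0,0,0]]]}}

```text
t: 3.7
ee_pos: [0.6212, 0.2477, 0.1234]
tcp_rot: [3.141, 0.001, 0.064]
contact_force: [-0.2, 0.9, -0.3]
finger_gap: 0.01
gripper_force: 0.0
```

Run:
```python
from h import *
move([.534,.2399,.116],[3.1416,0,.065])
```

```text
shift cm [-8.75  0.22  0.75] rot [ 0.     0.001 -0.001]
```

Request:
{"method": "arm_command", "body": {"targets": [[[0,0.2,0.3],[0,0,0]],[[0,0,0.3],[0,0,0]],[[0,0,0],[0,0,0]],[[-0.7,0,0],[0,0,0]],[[-0.7,0,0],[0,0,0]],[[-0.7,0,0],[0,0,0]],[[-0.7,0,0],[0,0,0]],[[0,0,0],[0,0,0]]]}}

```text
t: 4.37
ee_pos: [0.5921, 0.2441, 0.118]
tcp_rot: [3.141, 0.001, 0.064]
contact_force: [-0.5, -0.4, -0.6]
finger_gap: 0.0101
gripper_force: 0.0
```

Request:
{"method": "arm_command", "body": {"targets": [[[-0.7,0,0],[0,0,0]],[[-0.7,0,0],[0,0,0]],[[-0.7,0,0],[0,0,0]],[[-0.7,0,0],[0,0,0]],[[0,0,0],[0,0,0]]]}}

```text
t: 4.78
ee_pos: [0.5646, 0.2423, 0.1182]
tcp_rot: [3.142, 0.0, 0.064]
contact_force: [-0.1, -0.4, 0.7]
finger_gap: 0.01
gripper_force: 0.3
```

Run:
```python
from h import *
move([.534,.2399,.116],[3.1416,0,.065])
cv2.imwrite('pics/w2.png',np.vstack([capture('wrist')[:300],cv2.resize(capture('top')[160:240,160:330],(640,300),interpolation=2)])[:,:,::-1])
```

```text
shift cm [-3.07  0.05  0.22] rot [ 0.     0.    -0.001]
```

View pics/w2.png

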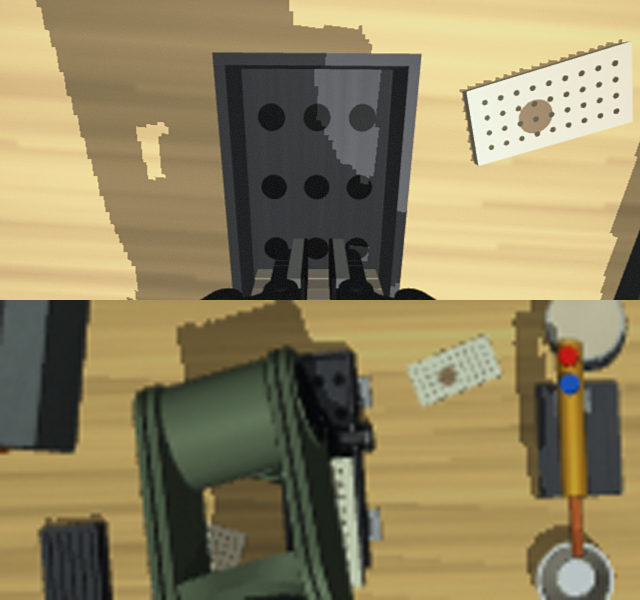

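The wrist view shows the fingers between the rails behind the pile at (315,270). The top view shows the pile already sticking out a little past the rack's front, near (345,585).

Request:
{"method": "arm_command", "body": {"targets": [[[-0.2,0,0.2],[0,0,0]],[[-0.7,0,0],[0,0,0]],[[-0.7,0,0],[0,0,0]],[[-0.7,0,0],[0,0,0]],[[-0.5,0,0],[0,0,0]],[[-0.3,0,0],[0,0,0]],[[0,0,0],[0,0,0]],[[0,0,0],[0,0,0]]]}}

```text
t: 5.55
ee_pos: [0.5339, 0.2402, 0.1155]
tcp_rot: [3.141, 0.002, 0.064]
contact_force: [-0.3, 0.0, 0.3]
finger_gap: 0.0101
gripper_force: 0.0
```

Request:
{"method": "arm_command", "body": {"targets": [[[0.3,0,0],[0,0,0]],[[0.4,0,0],[0,0,0]],[[0,0,-3],[0,0,0]],[[0,0,-3.5],[0,0,0]],[[0,0,-3.5],[0,0,0]],[[0,0,-3.5],[0,0,0]],[[-1,0,-3],[0,0,0]],[[0,0,0],[0,0,0]]], "grip": 1.0}}

```text
t: 6.22
ee_pos: [0.5349, 0.2412, 0.2893]
tcp_rot: [-3.138, -0.013, 0.064]
contact_force: [1.5, 0.6, 0.7]
finger_gap: 0.0098
gripper_force: 0.0
```

Run:
```python
from h import *
import json
c=get_calibration('wrist');im=capture('wrist');print(pose()[0])
cv2.imwrite('pics/w3.png',im[:,:,::-1]); json.dump({k:np.array(v).tolist() for k,v in c.items()},open('w3.json','w'))
```

```text
[0.53410407 0.24078559 0.2859775 ]
```

View pics/w3.png

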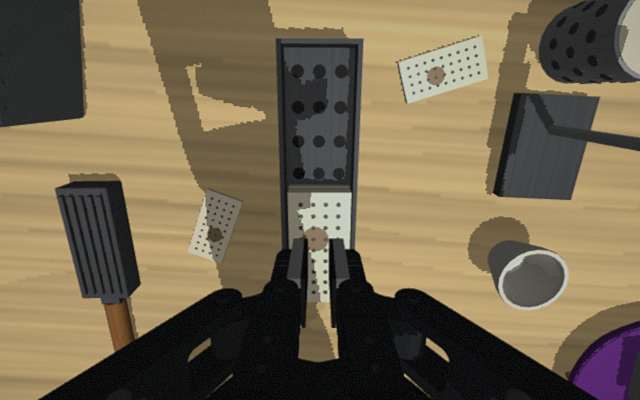

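The pile's rear top edge is at row 192, spanning cols 287–353. Its front edge is at row 302, and the rack's rear corners are at (277,39) and (363,39).

Run:
```python
from h import *
import json
c={k:np.array(v) for k,v in json.load(open('w3.json')).items()}
for q,z in(((287,192),.064),((353,192),.064),((320,302),.064),((277,39),.066),((363,39),.066),((320,184),.04)): print(q,ray(q,c,z).round(4))
m=np.array([.551,.241]); u=np.array([np.cos(.065),np.sin(.065)])
for x in(-.124,-.120): print(x,m+x*u)
move([*(m-.124*u),.2],[3.1416,0,.065])
```

```text
(287, 192) [0.5197 0.2698 0.064 ]
(353, 192) [0.5237 0.2079 0.064 ]
(320, 302) [0.4016 0.2309 0.064 ]
(277, 39) [0.6505 0.2826 0.066 ]
(363, 39) [0.655  0.2125 0.066 ]
(320, 184) [0.5228 0.2388 0.04  ]
-0.124 [0.42726186 0.23294567]
-0.12 [0.43125341 0.23320549]
shift cm [-10.79   0.12   8.5 ] rot [-0.002 -0.009 -0.001]
```

Request:
{"method": "arm_command", "body": {"targets": [[[-2.7,0,0],[0,0,0]],[[-2.7,0,0],[0,0,0]],[[-2.7,0,0],[0,0,0]],[[-2.7,0,0],[0,0,0]],[[0,0.1,3],[0,0,0]],[[0,0,3],[0,0,0]],[[0,0,3],[0,0,0]],[[0,0,0],[0,0,0]]], "grip": 8.5}}

```text
t: 6.93
ee_pos: [0.4191, 0.2304, 0.1838]
tcp_rot: [3.138, 0.015, 0.064]
contact_force: [-1.2, -1.0, -1.1]
finger_gap: 0.0851
gripper_force: 0.0
```

Run:
```python
from h import *
move([.427,.233,.100],[3.1416,0,.065])
move([.427,.233,.100],[3.1416,0,.065])
```

```text
shift cm [ 0.93 -0.24  8.36] rot [ 0.004  0.015 -0.001]
shift cm [ 0.93 -0.24  8.36] rot [ 0.004  0.015 -0.001]
```

Request:
{"method": "arm_command", "body": {"targets": [[[0.4,-0.1,2.5],[0,0,0]],[[0,0,2.0],[0,0,0]],[[0,0,0],[0,0,0]],[[0,0,0],[0,0,0]],[[0,0,0],[0,0,0]]]}}

```text
t: 7.35
ee_pos: [0.4289, 0.2337, 0.147]
tcp_rot: [-3.141, -0.001, 0.064]
contact_force: [0.8, 0.4, -0.5]
finger_gap: 0.0847
gripper_force: 0.0
```

Run:
```python
from h import *
move([.427,.233,.100],[3.1416,0,.065])
```

```text
shift cm [-0.2   0.06  4.7 ] rot [-0.    -0.001 -0.001]
```

Request:
{"method": "arm_command", "body": {"targets": [[[-0.2,0,1.6],[0,0,0]],[[0,0,1.6],[0,0,0]],[[0,0,1.0],[0,0,0]],[[0,0,0.5],[0,0,0]],[[0,0,0],[0,0,0]],[[0,0,0],[0,0,0]]]}}

```text
t: 7.85
ee_pos: [0.4266, 0.2335, 0.0996]
tcp_rot: [-3.141, -0.001, 0.064]
contact_force: [-0.9, -0.2, 0.6]
finger_gap: 0.0849
gripper_force: 0.0
```

Request:
{"method": "arm_command", "body": {"targets": [[[0,0,0],[0,0,0]],[[0,0,0],[0,0,0]],[[0,0,0],[0,0,0]],[[0,0,0],[0,0,0]],[[0,0,0],[0,0,0]],[[0,0,0],[0,0,0]]], "grip": 5.0, "force": 70}}

```text
t: 8.35
ee_pos: [0.4268, 0.2336, 0.1]
tcp_rot: [-3.141, -0.002, 0.064]
contact_force: [-1.6, -0.3, 6.9]
finger_gap: 0.0594
gripper_force: 74.2
```

Request:
{"method": "arm_command", "body": {"targets": [[[0,0,-0.7],[0,0,0]],[[0,0,-1],[0,0,0]],[[0,0,-1.5],[0,0,0]],[[0,0,-1.5],[0,0,0]],[[0,0,-1.5],[0,0,0]],[[0,0,-1.5],[0,0,0]],[[0,0,0],[0,0,0]],[[0,0,0],[0,0,0]]]}}

```text
t: 9.02
ee_pos: [0.4267, 0.2335, 0.177]
tcp_rot: [-3.141, -0.003, 0.064]
contact_force: [-0.2, 0.8, -1.6]
finger_gap: 0.0594
gripper_force: 75.6
```

Run:
```python
from h import *
cv2.imwrite('pics/s1.png',np.hstack([cv2.resize(capture('side')[170:350,230:430],(400,360),interpolation=2),capture('wrist')[::1,120:520][:360]])[:,:,::-1])
move([.40,-.25,.40],[3.1416,0,-.1])
```

```text
shift cm [ -5.64  48.06 -22.45] rot [0.    0.001 0.164]
```

View pics/s1.png

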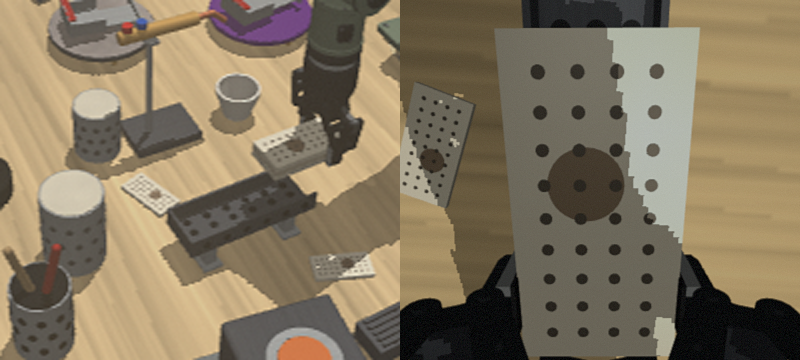

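The side view shows the full pile gripped and lifted clear of the rack. In the wrist view its far edge is at row 28, cols 215–418 of the full picture.

Request:
{"method": "arm_command", "body": {"targets": [[[0,0,-2],[0,0,0]],[[0,0,-3],[0,0,0]],[[0,0,-3],[0,0,0]],[[0,0,-3],[0,0,0]],[[0,0,-3],[0,0,0]],[[0,0,-3],[0,0,0]],[[-0.5,0,-3],[0,0,0]],[[-0.5,1,-2],[0,0,0]]]}}

```text
t: 9.78
ee_pos: [0.4169, 0.2236, 0.3976]
tcp_rot: [-3.14, -0.001, 0.065]
contact_force: [0.5, -0.8, -1.2]
finger_gap: 0.0592
gripper_force: 76.0
```

Request:
{"method": "arm_command", "body": {"targets": [[[-0.3,2,0],[0,0,0]],[[-0.3,3,0],[0,0,0]],[[-0.3,3,0],[0,0,0]],[[-0.3,3,0],[0,0,0]],[[-0.3,3,0],[0,0,0]],[[-0.3,3,0],[0,0,0]],[[-0.3,3,0],[0,0,0]],[[-0.3,3,0],[0,0,0]]]}}

```text
t: 10.45
ee_pos: [0.4066, -0.0096, 0.3943]
tcp_rot: [-3.141, 0.003, 0.064]
contact_force: [-0.4, -0.1, -2.4]
finger_gap: 0.0589
gripper_force: 76.0
```

Request:
{"method": "arm_command", "body": {"targets": [[[-0.2,3,0],[0,0,0.02]],[[-0.2,3,0],[0,0,0.02]],[[-0.2,3,0],[0,0,0.02]],[[-0.2,3,0],[0,0,0.02]],[[-0.2,3,0],[0,0,0.02]],[[-0.2,3,0],[0,0,0.02]],[[-0.2,3,0],[0,0,0.02]],[[-0.2,3,0],[0,0,0.02]]]}}

```text
t: 11.12
ee_pos: [0.3892, -0.2492, 0.3941]
tcp_rot: [-3.14, 0.003, -0.097]
contact_force: [-0.1, 0.4, -0.6]
finger_gap: 0.0591
gripper_force: 76.0
```

Request:
{"method": "arm_command", "body": {"targets": [[[0,0.5,0],[0,0,0]],[[0,0,0],[0,0,0]],[[0,0,0],[0,0,0]]]}}

```text
t: 11.37
ee_pos: [0.3892, -0.2526, 0.3945]
tcp_rot: [-3.139, 0.002, -0.097]
contact_force: [-0.4, -0.2, -1.9]
finger_gap: 0.0591
gripper_force: 76.0
```

Run:
```python
from h import *
import json
c=get_calibration('wrist');im=capture('wrist');print(status.read_state())
cv2.imwrite('pics/w4.png',im[:,:,::-1]); json.dump({k:np.array(v).tolist() for k,v in c.items()},open('w4.json','w'))
```

```text
{'t': 11.4167, 'q': array([-7.61807542e-01, -9.37292928e-02,  1.67132257e+00,  6.19396340e-04,
        1.56659091e+00,  9.04669070e-01]), 'qvel': array([ 1.86011479e-02, -1.17150540e-02, -1.17652176e-05, -4.21000606e-03,
       -2.10925933e-03, -2.08545455e-03]), 'joint_efforts': array([-5.74218035e-01, -2.68722403e+01, -3.15562570e+01, -7.36015441e-03,
       -6.05890062e-02,  4.48251712e-04]), 'ee_pos': array([ 0.38936607, -0.25207877,  0.39481014]), 'tcp_rot': array([-3.13950425e+00,  1.65477111e-03, -9.56819645e-02]), 'contact_force': array([ 1.03777054,  0.38283693, -0.69816388]), 'torque': array([ 0.02280498,  0.08933016, -0.01495986]), 'gripper_force': 76.04107841849327, 'finger_gap': 0.05910051287501651}
```

View pics/w4.png

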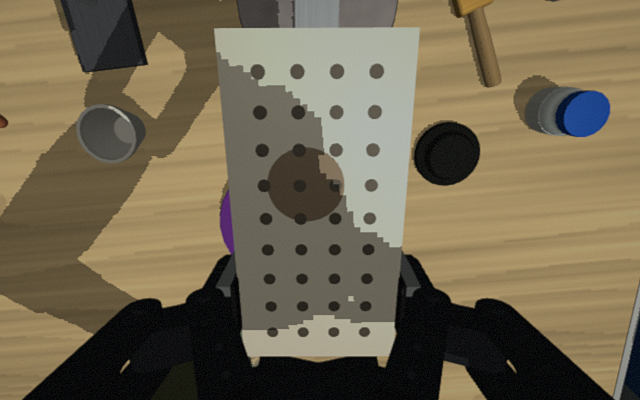

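The held pile covers the tray in this view; only the platter's edge shows at the top. I'll go to one side so that the tray appears beside the pile.

Request:
{"method": "arm_command", "body": {"targets": [[[2.4,-2.1,0],[0,0,0]],[[2.4,-2.1,0],[0,0,0]],[[2.4,-2.1,0],[0,0,0]],[[2.4,-2.1,0],[0,0,0]],[[2.4,-2.1,0],[0,0,0]],[[2.4,-2.1,0],[0,0,0]],[[2.4,-2.1,0],[0,0,0]],[[2.4,-2.1,0],[0,0,0]]]}}

```text
t: 12.08
ee_pos: [0.5976, -0.101, 0.3957]
tcp_rot: [-3.141, 0.001, -0.093]
contact_force: [0.5, -1.1, -0.2]
finger_gap: 0.059
gripper_force: 76.0
```

Request:
{"method": "arm_command", "body": {"targets": [[[0,0,0],[0,0,0]],[[0,0,0],[0,0,0]],[[0,0,0],[0,0,0]],[[0,0,0],[0,0,0]]]}}

```text
t: 12.42
ee_pos: [0.596, -0.1039, 0.3959]
tcp_rot: [3.141, 0.001, -0.096]
contact_force: [-0.1, 0.6, -1.0]
finger_gap: 0.0591
gripper_force: 76.1
```

Run:
```python
from h import *
import json
c=get_calibration('wrist');im=capture('wrist');print(pose()[0])
cv2.imwrite('pics/w5.png',im[:,:,::-1]); json.dump({k:np.array(v).tolist() for k,v in c.items()},open('w5.json','w'))
hsv=cv2.cvtColor(im,cv2.COLOR_RGB2HSV); m=((hsv[...,1]>180)&((hsv[...,0]<6)|(hsv[...,0]>174))&(hsv[...,2]>90)).astype('u1')
n,l,s,ce=cv2.connectedComponentsWithStats(m)
for i in range(1,n):
    if s[i,4]>30: print(s[i],ce[i])
u,v=proj([[.564,-.269,.045]],c)[0]; print(u,v)
u0=int(max(0,min(480,u-80)));v0=int(max(0,min(275,v-62)));print('crop',u0,v0)
cv2.imwrite('pics/w5c.png',cv2.resize(im[v0:v0+125,u0:u0+160],None,fx=4.8,fy=4.8,interpolation=2)[:,:,::-1])
```

```text
[ 0.5959779  -0.10429147  0.39607678]
[432 118  61   8 438] [462.01598174 121.29452055]
[158 162  23  21 369] [168.91056911 172.05149051]
446.08085272507395 162.16646473947216
crop 366 100
```

View pics/w5c.png

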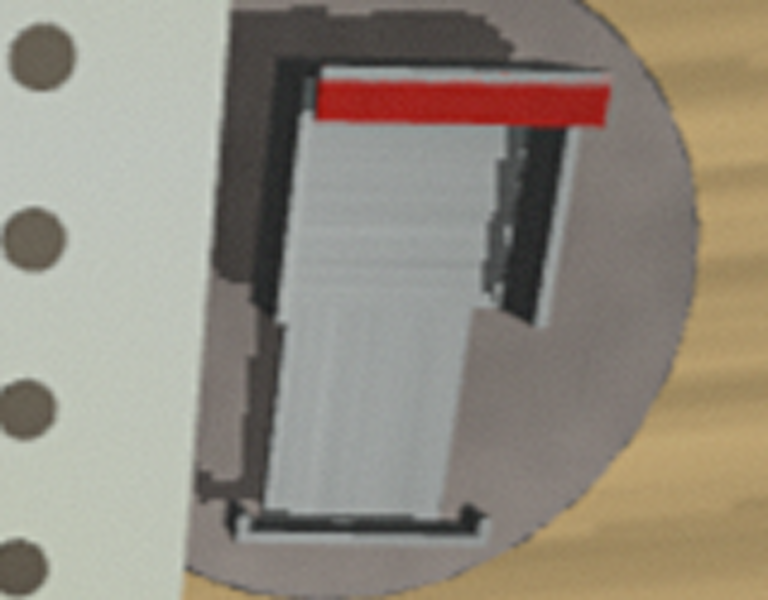

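The picture shows the tray from above. The lip's lower edge runs from (316,121) to (606,127), and the near wall's top from (237,541) to (487,541). The narrow floor's edges run from (263,510) to (284,320) and from (440,512) to (472,310). The right wall's end corner is at (545,325).

Run:
```python
from h import *
import json
from scipy.optimize import least_squares
c={k:np.array(v) for k,v in json.load(open('w5.json')).items()}
F=[((316,121),(.0525,.035,.075)),((606,127),(.0525,-.035,.075)),((284,320),(0,.025,.045)),((472,310),(0,-.025,.045)),((265,510),(-.0605,.025,.045)),((440,512),(-.0605,-.025,.045)),((545,325),(0,-.035,.067)),((362,541),(-.0655,0,.055))]
px=np.array([f[0] for f in F])/4.8+[366,100]-.4
B=np.array([f[1] for f in F])
def f(p):
    P=R.from_euler('z',p[2]).apply(B)+[p[0],p[1],0]; return (proj(P,c)-px).ravel()
r=least_squares(f,[.56,-.27,-.1],loss='soft_l1'); print(r.x.round(4)); print(f(r.x).reshape(-1,2).round(1))
for i in (0,1,6,7): print(ray(px[i],c,B[i,2]).round(4))
# pile in hand: far edge corners from this picture, board top 36 mm below... tool frame z
im=cv2.imread('pics/w5.png'); p,rr=pose()
for q in((215,28),(418,28)): print('pile',rr.inv().apply(ray(q,c,p[2]-.036)-p).round(4))
g=cv2.cvtColor(im,cv2.COLOR_BGR2GRAY)
for col in(240,330,400): print(col,g[20:36,col])
for row in(60,220): print(row,g[row,205:250:2],g[row,395:425:2])
```

```text
[ 0.5626 -0.2678 -0.1187]
[[-0.4 -0.4]
 [-1.1 -0.3]
 [ 1.3 -3.4]
 [ 0.3 -0.5]
 [-0.3  0.6]
 [-0.1  0.9]
 [ 0.6  0.6]
 [-0.   0.6]]
[ 0.6184 -0.2397  0.075 ]
[ 0.6102 -0.3101  0.075 ]
[ 0.5593 -0.3018  0.067 ]
[ 0.4984 -0.2601  0.055 ]
pile [ 0.0943 -0.0302  0.036 ]
pile [0.0943 0.0286 0.036 ]
240 [ 90  90  86  85  83  81  77  80 111 118 114 116 117 116 115 114]
330 [142 142 145 146 147 144 143 162 185 189 189 187 185 188 186 187]
400 [143 142 144 143 142 138 138 170 183 188 184 189 188 184 185 186]
60 [ 84  83  82  86  80  77 103 114 112 115 113 116 114 113 114 115 115 115
 116 113 114 116 116] [187 188 189 186 188 188 189 188 188 188 189 166 154 153 151]
220 [ 52  80 149 145 147 144 148 145 145 149 149 150 149 137 108 107 109 108
 106 110 107 109 109] [193 190 192 190 189 149 139 118 125 136 136 134 133 134 132]
```

```bash
cat >> h.py <<'E'
T=np.array([.5626,-.2678]); TY=-.1187
def tgt(cx,cz,th,dy=-.0008,tx=.0943,tz=.060):
    "TCP pose putting the pile's leading bottom corner at tray x=cx, height cz over floor, tilt th"
    x=cx-(tx*np.cos(th)-tz*np.sin(th)); z=.045+cz+tx*np.sin(th)+tz*np.cos(th)
    p=R.from_euler('z',TY).apply([x,dy,0])+[*T,z]
    rt=R.from_euler('xyz',[np.pi,0,TY])*R.from_rotvec([0,-th,0])
    return p,rt.as_euler('xyz')
E
python3 - <<'E'
from h import *
p,e=tgt(.040,.030,.2); print(p,e); move(p+[0,0,.1],[3.14159,0,TY]);
E
```

```text
[ 0.52229013 -0.26379829  0.15253851] [ 3.14159265  0.2        -0.1187    ]
shift cm [-5.79 16.58 14.36] rot [0.    0.    0.022]
```

Request:
{"method": "arm_command", "body": {"targets": [[[-1,2.5,1],[0,0,0.022]],[[-1,2.8,1],[0,0,0]],[[-1,2.8,2],[0,0,0]],[[-1,2.8,2],[0,0,0]],[[-1,2.8,2],[0,0,0]],[[-0.8,2.5,2],[0,0,0]],[[0,0,2],[0,0,0]],[[0,0,1.5],[0,-0.1,0]]]}}

```text
t: 13.13
ee_pos: [0.5161, -0.2599, 0.2594]
tcp_rot: [-3.14, 0.104, -0.124]
contact_force: [0.1, 1.1, -2.3]
finger_gap: 0.0591
gripper_force: 76.1
```

Request:
{"method": "arm_command", "body": {"targets": [[[0,0,0],[0,-0.1,0]],[[0,0,0],[0,0,0]],[[0,0,0],[0,0,0]],[[0,0,0],[0,0,0]],[[0,0,0],[0,0,0]]]}}

```text
t: 13.55
ee_pos: [0.5205, -0.2587, 0.2623]
tcp_rot: [3.141, 0.197, -0.119]
contact_force: [-0.3, 0.4, -0.8]
finger_gap: 0.0592
gripper_force: 76.1
```

Run:
```python
from h import *
p,e=tgt(.040,.030,.2); print(p,pose()[0],pose()[1].as_euler('xyz')); move(p,e)
```

```text
[ 0.52229013 -0.26379829  0.15253851] [ 0.52049583 -0.25874386  0.26225731] [ 3.14062834  0.1965588  -0.11875652]
shift cm [ 2.38  0.47 10.71] rot [ 0.001 -0.003 -0.   ]
```

Request:
{"method": "arm_command", "body": {"targets": [[[0.4,0.2,1.8],[0,-0.003,0]],[[0.4,0.2,1.8],[0,0,0]],[[0.4,0.1,1.8],[0,0,0]],[[0.4,0,1.8],[0,0,0]],[[0.4,0,1.8],[0,0,0]],[[0.3,0,1.6],[0,0,0]],[[0,0,0],[0,0,0]],[[0,0,0],[0,0,0]]]}}

```text
t: 14.22
ee_pos: [0.5206, -0.2633, 0.1526]
tcp_rot: [-3.141, 0.203, -0.118]
contact_force: [0.2, -0.7, -1.3]
finger_gap: 0.0591
gripper_force: 76.0
```

Run:
```python
from h import *
p,e=tgt(.040,.030,.2); move(p,e)
c=get_calibration('wrist');im=capture('wrist'); cv2.imwrite('pics/w6.png',im[:,:,::-1])
hsv=cv2.cvtColor(im,cv2.COLOR_RGB2HSV); m=((hsv[...,1]>180)&((hsv[...,0]<6)|(hsv[...,0]>174))&(hsv[...,2]>60)).astype('u1')
n,l,s,ce=cv2.connectedComponentsWithStats(m)
for i in range(1,n):
    if s[i,4]>30:
        print(s[i],ce[i])
        for row in range(s[i,1],s[i,1]+s[i,3],3): x=np.where(l[row]==i)[0]; print(row,x.min(),x.max())
Rt=R.from_euler('z',TY)
L=np.array([[.0525,.035,.075],[.0525,-.035,.075],[.0525,.035,.078],[.0525,-.035,.078],[.0625,.035,.078],[.0625,-.035,.078]])
print(proj(Rt.apply(L)+[*T,0],c).round(1))
pp,rr=pose(); print(proj(rr.apply([[.0943,-.0308,.036],[.0943,.0292,.036]])+pp,c).round(1))
b=cv2.resize(capture('side')[140:220,230:330],(640,512),interpolation=2)
v=np.vstack([im[:88],b]); cv2.imwrite('pics/v6.png',v[:,:,::-1])
```

```text
shift cm [ 0.17  0.03 -0.03] rot [-0.     0.003  0.   ]
[[212.6  -7.4]
 [420.   -7.2]
 [210.1  -7.7]
 [422.4  -7.6]
 [205.  -44.9]
 [427.4 -44.7]]
[[211.6  24.9]
 [421.8  25. ]]
```

Request:
{"method": "arm_command", "body": {"targets": [[[-0.3,0,-1.5],[0,0,0]],[[0.6,0,-0.1],[0,0,0]],[[0.6,0,-0.1],[0,0,0]],[[0,0,0],[0,0,0]],[[0,0,0],[0,0,0]],[[0,0,0],[0,0,0]]]}}

```text
t: 14.82
ee_pos: [0.5332, -0.2648, 0.1668]
tcp_rot: [-3.141, 0.204, -0.118]
contact_force: [0.2, 0.1, -1.4]
finger_gap: 0.0592
gripper_force: 76.1
```

Run:
```python
from h import *
from scipy.optimize import fsolve
p,e=tgt(.040,.030,.2); move(p,e)
c=get_calibration('wrist');im=capture('wrist'); cv2.imwrite('pics/w6.png',im[:,:,::-1])
hsv=cv2.cvtColor(im,cv2.COLOR_RGB2HSV); m=((hsv[...,1]>180)&((hsv[...,0]<6)|(hsv[...,0]>174))&(hsv[...,2]>60)).astype('u1')
n,l,s,ce=cv2.connectedComponentsWithStats(m)
for i in range(1,n):
    if s[i,4]>30:
        print(s[i])
        for row in range(s[i,1],s[i,1]+s[i,3],3): x=np.where(l[row]==i)[0]; print(row,x.min(),x.max())
Rt=R.from_euler('z',TY)
L=np.array([[.0525,.035,.075],[.0525,-.035,.075],[.0525,.035,.078],[.0525,-.035,.078],[.0625,.035,.078],[.0625,-.035,.078]])
print(proj(Rt.apply(L)+[*T,0],c).round(1))
pp,rr=pose()
f=lambda v: (lambda q:[q[1,0]-q[0,0]-203,q[0,1]-27.5])(proj(rr.apply([[v[0],-.03,v[1]],[v[0],.03,v[1]]])+pp,c))
v=fsolve(f,[.0943,.036]); print('pile top lead edge tool x,z',v)
g=cv2.cvtColor(im,cv2.COLOR_RGB2GRAY); print(g[34,205:230],g[34,408:428])
```

```text
shift cm [-0.78  0.03  1.62] rot [-0.     0.004  0.001]
[ 222    0  187   28 4999]
0 222 408
3 222 407
6 222 407
9 223 407
12 223 406
15 224 406
18 224 405
21 224 405
24 224 405
27 225 268
[[227.7  31.3]
 [405.4  31.5]
 [225.8  31.9]
 [407.2  32.1]
 [222.1   2. ]
 [410.8   2.2]]
pile top lead edge tool x,z [0.09503597 0.03778331]
[ 63  61  64  64  67  65  61  64  65  86 105 106 107 106 106 106 107 105
 108 108 106 107 109 108 108] [172 173 173 172 172 174 170 171 172 173 175 141 116 113 117 115 115 115
 116 119]
```

```bash
sed -i 's/dy=-.0008,tx=.0943,tz=.060/dy=-.0001,tx=.095,tz=.0615/' h.py
python3 - <<'E'
from h import *
for a in((.040,.030,.2),(.040,.006,.2)): move(*tgt(*a))
E
```

```text
shift cm [-0.84 -0.05  1.45] rot [-0.     0.004  0.001]
shift cm [-0.35 -0.04  3.8 ] rot [-0.     0.004  0.001]
```

Request:
{"method": "arm_command", "body": {"targets": [[[-0.6,-0.05,-0.1],[0,0,0]],[[-0.6,0,0],[0,0,0]],[[0.2,0,0.9],[0,0,0]],[[0.2,0,0.9],[0,0,0]],[[0.2,0,0.9],[0,0,0]],[[0.1,0,0.5],[0,0,0]],[[0,0,0],[0,0,0]],[[0,0,0],[0,0,0]]]}}

```text
t: 15.53
ee_pos: [0.5219, -0.2629, 0.1369]
tcp_rot: [-3.141, 0.205, -0.118]
contact_force: [0.0, -0.7, -0.3]
finger_gap: 0.0591
gripper_force: 76.1
```

Run:
```python
from h import *
for a in((.040,.006,.2),(.040,.0,.2)): move(*tgt(*a))
```

```text
shift cm [0.14 0.01 0.66] rot [-0.001  0.005  0.001]
shift cm [0.27 0.01 1.24] rot [-0.001  0.005  0.001]
```

Carefully down towards the floor, watching the force.

Request:
{"method": "arm_command", "body": {"targets": [[[0.1,0,0.4],[0,0,0]],[[0.1,0,0.3],[0,0,0]],[[0,0,0],[0,0,0]],[[0,0,0],[0,0,0]]]}}

```text
t: 15.87
ee_pos: [0.5229, -0.2632, 0.1305]
tcp_rot: [-3.141, 0.203, -0.118]
contact_force: [0.3, -0.2, -2.1]
finger_gap: 0.0591
gripper_force: 76.1
```

Request:
{"method": "arm_command", "body": {"targets": [[[0.04,0,0.2],[0,0,0]],[[0.04,0,0.2],[0,0,0]],[[0,0,0],[0,0,0]],[[0,0,0],[0,0,0]]]}}

```text
t: 16.2
ee_pos: [0.5227, -0.2632, 0.1264]
tcp_rot: [-3.141, 0.203, -0.118]
contact_force: [0.0, 0.0, -1.4]
finger_gap: 0.0593
gripper_force: 76.1
```

Run:
```python
from h import *
for a in((.040,.0,.2),(.0605,.002,.18),(.0605,.002,.2)): move(*tgt(*a))
```

```text
shift cm [-0.03 -0.01  0.24] rot [-0.     0.003  0.001]
shift cm [ 1.82 -0.01 -0.18] rot [-0.     0.023  0.001]
shift cm [ 1.94 -0.01 -0.37] rot [-0.     0.003  0.001]
```

Request:
{"method": "arm_command", "body": {"targets": [[[0.4,0,-0.08],[0,0,0]],[[0.4,0,-0.08],[0,0,0]],[[0.2,0,-0.03],[0,0,0]],[[0,0,0],[0,0,0]],[[0,0,0],[0,0,0]]]}}

```text
t: 16.62
ee_pos: [0.5332, -0.2645, 0.1265]
tcp_rot: [3.141, 0.203, -0.118]
contact_force: [-0.6, -1.0, -2.0]
finger_gap: 0.0591
gripper_force: 76.1
```

Run:
```python
from h import *
for a in((.058,.002,.16),(.0605,.002,.16)): move(*tgt(*a))
```

```text
shift cm [ 0.42 -0.01  0.28] rot [0.    0.043 0.001]
shift cm [ 0.67 -0.01  0.23] rot [0.    0.043 0.001]
```

Request:
{"method": "arm_command", "body": {"targets": [[[0.2,0,0.14],[0,0.02,0]],[[0.2,0,0.14],[0,0.02,0]],[[0.15,0,0],[0,0,0]],[[0,0,0],[0,0,0]],[[0,0,0],[0,0,0]]]}}

```text
t: 17.03
ee_pos: [0.5375, -0.265, 0.1226]
tcp_rot: [-3.141, 0.164, -0.118]
contact_force: [-1.1, 0.6, -1.8]
finger_gap: 0.0594
gripper_force: 76.1
```

Run:
```python
from h import *
for a in((.0605,.002,.16),(.0605,.002,.08),(.0605,.001,.0)): move(*tgt(*a))
```

```text
shift cm [ 0.17 -0.01 -0.06] rot [-0.     0.004  0.   ]
shift cm [-0.29 -0.01  0.72] rot [-0.     0.084  0.   ]
shift cm [-0.67 -0.01  1.64] rot [-0.     0.164  0.   ]
```

Request:
{"method": "arm_command", "body": {"targets": [[[0.12,0,-0.01],[0,0,0]],[[0.1,0,-0.01],[0,0,0]],[[0,0,0],[0,0,0]],[[0,0,0],[0,0,0]]]}}

```text
t: 17.37
ee_pos: [0.5379, -0.265, 0.1222]
tcp_rot: [-3.141, 0.169, -0.118]
contact_force: [-7.1, 1.4, 1.9]
finger_gap: 0.0593
gripper_force: 76.4
```

Request:
{"method": "arm_command", "body": {"targets": [[[0.12,0,-0.01],[0,0,0]],[[0.1,0,-0.01],[0,0,0]],[[0,0,0],[0,0,0]],[[0,0,0],[0,0,0]]]}}

```text
t: 17.7
ee_pos: [0.5382, -0.265, 0.1219]
tcp_rot: [-3.14, 0.174, -0.118]
contact_force: [-13.1, 1.4, 5.2]
finger_gap: 0.0592
gripper_force: 76.7
```

Run:
```python
from h import *
for a in((.0605,.002,.16),(.0605,.002,.08),(.0605,.001,.0)): move(*tgt(*a))
```

```text
shift cm [ 0.09 -0.01 -0.12] rot [-0.001  0.014  0.   ]
shift cm [-0.36 -0.    0.67] rot [-0.001  0.094  0.   ]
shift cm [-0.73 -0.    1.59] rot [-0.001  0.174  0.   ]
```

Request:
{"method": "arm_command", "body": {"targets": [[[-0.2,0,0.01],[0,0,0]],[[-0.2,0,0.01],[0,0,0]],[[0,0,0],[0,0,0]],[[0,0,0],[0,0,0]]]}}

```text
t: 18.03
ee_pos: [0.5377, -0.265, 0.1226]
tcp_rot: [-3.141, 0.165, -0.118]
contact_force: [-3.3, 0.4, -1.5]
finger_gap: 0.0592
gripper_force: 76.0
```

Run:
```python
from h import *
print(status.read_state()['contact_force'])
for a in((.0600,.002,.08),(.0613,.001,.0)): move(*tgt(*a))
```

```text
[-3.34484196  0.42845828 -1.47579723]
shift cm [-0.35 -0.01  0.74] rot [-0.     0.085  0.001]
shift cm [-0.6  -0.01  1.63] rot [-0.     0.165  0.   ]
```

Request:
{"method": "arm_command", "body": {"targets": [[[-0.1,0,0.18],[0,0.021,0]],[[-0.1,0,0.18],[0,0.021,0]],[[-0.1,0,0.18],[0,0.021,0]],[[-0.1,0,0.18],[0,0.021,0]],[[0,0,0],[0,0,0]],[[0,0,0],[0,0,0]]]}}

```text
t: 18.53
ee_pos: [0.5336, -0.2646, 0.1164]
tcp_rot: [3.142, 0.079, -0.118]
contact_force: [-1.1, 0.1, -1.3]
finger_gap: 0.059
gripper_force: 76.0
```

Run:
```python
from h import *
for a in((.0613,.001,.03),(.0613,.001,.0)): move(*tgt(*a))
```

```text
shift cm [-0.21 -0.01  0.63] rot [0.    0.049 0.   ]
shift cm [-0.38 -0.01  0.92] rot [0.    0.079 0.   ]
```

Request:
{"method": "arm_command", "body": {"targets": [[[0.02,0,0.14],[0,0.016,0]],[[-0.06,0,0.14],[0,0.016,0]],[[-0.06,0,0.14],[0,0.016,0]],[[0,0,0],[0,0,0]],[[0,0,0],[0,0,0]]]}}

```text
t: 18.95
ee_pos: [0.5312, -0.2641, 0.1116]
tcp_rot: [-3.141, 0.034, -0.118]
contact_force: [-6.2, 0.9, -1.4]
finger_gap: 0.0593
gripper_force: 76.0
```

Run:
```python
from h import *
for a in((.0613,.001,.03),(.0613,.001,.0)): move(*tgt(*a))
```

```text
shift cm [-0.01  0.01  0.13] rot [-0.001  0.004  0.   ]
shift cm [-0.19  0.01  0.42] rot [-0.001  0.034  0.   ]
```

Request:
{"method": "arm_command", "body": {"targets": [[[-0.15,0,0.14],[0,0.012,0]],[[-0.1,0,0.14],[0,0.012,0]],[[-0.06,0,0.12],[0,0.01,0]],[[0,0,0],[0,0,0]],[[0,0,0],[0,0,0]]]}}

```text
t: 19.37
ee_pos: [0.529, -0.2639, 0.1082]
tcp_rot: [-3.141, -0.003, -0.118]
contact_force: [-2.3, 0.6, -2.2]
finger_gap: 0.0587
gripper_force: 76.0
```

Run:
```python
from h import *
print(status.read_state()['contact_force'],status.read_state()['tcp_rot'])
for a in((.0605,.0,.0),): move(*tgt(*a))
im=capture('wrist'); a=cv2.resize(capture('side')[150:220,230:330],(640,448),interpolation=2)
v=np.vstack([im[:150],a]); cv2.imwrite('pics/v7.png',v[:,:,::-1])
```

```text
[-2.27981417  0.60483465 -2.21974382] [-3.14140659 -0.00326322 -0.11811218]
shift cm [-0.07  0.    0.17] rot [-0.    -0.003  0.001]
```

View pics/v7.png

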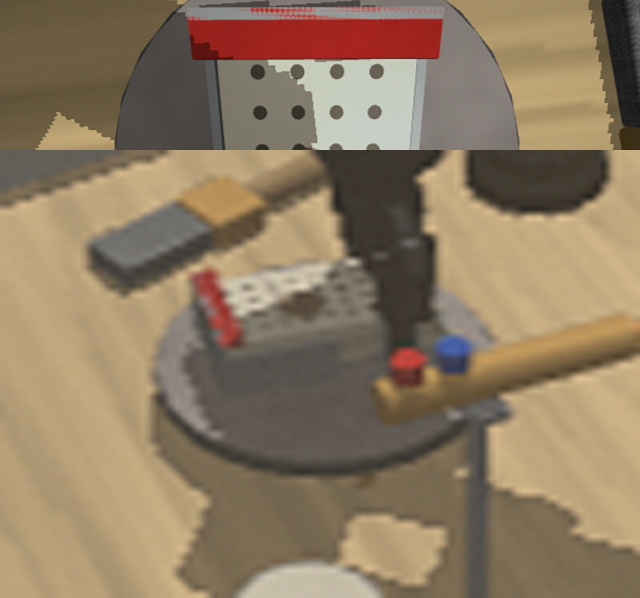

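The wrist view shows the pile's end under the red lip (row 57) and between the side walls. The side view shows it almost level in the tray. What remains is to lower it to floor contact.

Request:
{"method": "arm_command", "body": {"targets": [[[-0.04,0,0.12],[0,0,0]],[[0,0,0.08],[0,0,0]],[[0,0,0],[0,0,0]],[[0,0,0],[0,0,0]]]}}

```text
t: 19.8
ee_pos: [0.5289, -0.2643, 0.1064]
tcp_rot: [3.141, -0.004, -0.118]
contact_force: [-1.5, 0.6, -0.8]
finger_gap: 0.0593
gripper_force: 76.2
```

Request:
{"method": "arm_command", "body": {"targets": [[[0,0,0.1],[0,0,0]],[[0,0,0],[0,0,0]],[[0,0,0],[0,0,0]]]}}

```text
t: 20.05
ee_pos: [0.5289, -0.2643, 0.1055]
tcp_rot: [3.141, -0.004, -0.118]
contact_force: [-1.3, 0.8, 0.3]
finger_gap: 0.0589
gripper_force: 76.3
```

Request:
{"method": "arm_command", "body": {"targets": [[[0,0,0.1],[0,0.01,0]],[[0,0,0],[0,0,0]],[[0,0,0],[0,0,0]]]}}

```text
t: 20.3
ee_pos: [0.5286, -0.2643, 0.1055]
tcp_rot: [3.141, -0.013, -0.118]
contact_force: [-4.9, 1.9, 7.1]
finger_gap: 0.059
gripper_force: 77.1
```

Request:
{"method": "arm_command", "body": {"targets": [[[0,0,0.1],[0,0.01,0]],[[0,0,0],[0,0,0]],[[0,0,0],[0,0,0]]]}}

```text
t: 20.55
ee_pos: [0.5282, -0.2643, 0.1054]
tcp_rot: [3.141, -0.022, -0.118]
contact_force: [-7.8, 2.6, 14.8]
finger_gap: 0.059
gripper_force: 77.9
```

Request:
{"method": "arm_command", "body": {"targets": [[[0,0,-0.12],[0,0,0]],[[0,0,0],[0,0,0]]]}}

```text
t: 20.72
ee_pos: [0.5282, -0.2642, 0.1056]
tcp_rot: [3.141, -0.022, -0.118]
contact_force: [-6.2, 1.5, 8.6]
finger_gap: 0.0589
gripper_force: 77.4
```

Request:
{"method": "arm_command", "body": {"targets": [[[0,0,0],[0,0,0]],[[0,0,0],[0,0,0]],[[0,0,0],[0,0,0]],[[0,0,0],[0,0,0]],[[0,0,0],[0,0,0]]], "grip": 7.8}}

```text
t: 21.13
ee_pos: [0.5288, -0.2641, 0.1042]
tcp_rot: [3.141, -0.024, -0.118]
contact_force: [0.0, -0.1, -0.9]
finger_gap: 0.0776
gripper_force: 0.0
```

Request:
{"method": "arm_command", "body": {"targets": [[[0,0,-0.8],[0,0,0]],[[0,0,-1.2],[0,0,0]],[[0,0,-2],[0,0,0]],[[0,0,-3],[0,0,0]],[[0,0,-3],[0,0,0]],[[0,0,-3],[0,0,0]],[[0,0,-3],[0,0,0]],[[0,0,0],[0,0,0]]]}}

```text
t: 21.8
ee_pos: [0.5281, -0.2657, 0.2739]
tcp_rot: [3.134, -0.037, -0.118]
contact_force: [0.9, -0.2, 0.6]
finger_gap: 0.0781
gripper_force: 0.0
```

Run:
```python
from h import *
c=get_calibration('wrist');im=capture('wrist'); s=capture('side')
B=np.array([[x,y,.069] for x in(-.06,.06) for y in(.03,-.03)]); print(proj(R.from_euler('z',TY).apply(B)+[*T,0],c).round(1), pose()[0])
cv2.imwrite('pics/v8.png',np.vstack([im[:320],cv2.resize(s[155:210,240:370],(640,270),interpolation=2)])[:,:,::-1])
```

```text
[[280.  217.3]
 [347.2 217.2]
 [275.5  75. ]
 [350.9  75.1]] [ 0.52589097 -0.26421798  0.26774577]
```

View pics/v8.png

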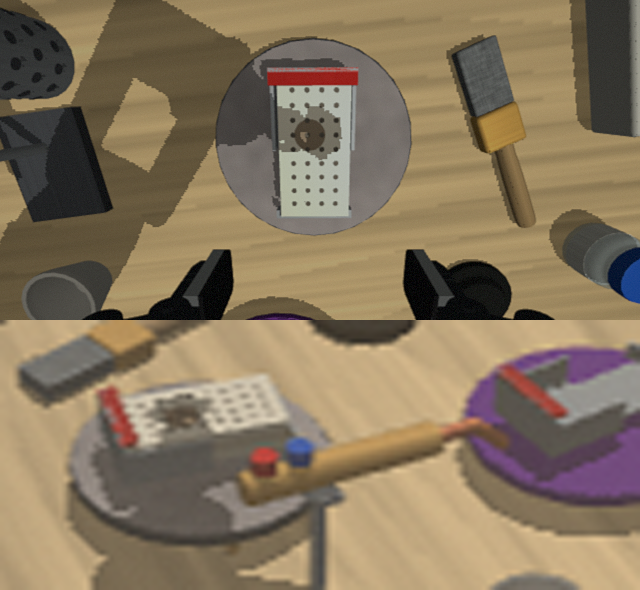

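The pile lies in the tray under the lip, with its near edge at row 216, cols about 280–350. I'll check numerically that the near end is down.

Request:
{"method": "arm_command", "body": {"targets": [[[0,0,0],[0,0,0]],[[0,0,0],[0,0,0]],[[0,0,0],[0,0,0]]]}}

```text
t: 22.15
ee_pos: [0.5241, -0.263, 0.2625]
tcp_rot: [-3.14, -0.02, -0.118]
contact_force: [0.3, 0.4, -0.5]
finger_gap: 0.0782
gripper_force: 0.0
```

Run:
```python
from h import *
c=get_calibration('wrist');im=capture('wrist')
g=cv2.cvtColor(im,cv2.COLOR_RGB2GRAY); print(pose()[0])
for r in(100,150,180,200,210): print(r,g[r,268:290],g[r,340:360])
for cc in(290,315,340): print(cc,g[208:228,cc])
for h in(0,.01):
  B=np.array([[-.06,.03,.069+h],[-.06,-.03,.069+h],[.04,.03,.069+h/6],[.04,-.03,.069+h/6],[-.0655,0,.055]]); print(proj(R.from_euler('z',TY).apply(B)+[*T,0],c).round(1))
```

```text
[ 0.52417655 -0.26306318  0.26252636]
100 [ 58  62  58  61  57  79  88  86  85  61  37  40 111 169 182 180 182 181
 181 178 180 180] [181 182 184 182 184 180 182 182 181 179 180 180 181 180 181 180 185 183
 129 125]
150 [112 111 110 112 112 113 113 113  87  64  65  65  64  66  85 105 108 107
 107 107 108 110] [111 108 108 106 107 105 106 158 183 184 185 181 182 183 186 185 157 121
 111 112]
180 [111 111 111 113 110 111 111 111 114  88  62  64  64  61  71 130 173 183
 179 180 181 181] [183 185 184 181 182 185 184 182 182 179 183 180 183 185 184 164 127 114
 111 113]
200 [125 125 125 122 126 125 123 125  99  75  69  71  70  72  68  92 157 183
 180 179 179 179] [ 86  87 115 158 184 182 182 182 183 183 183 182 182 187 176 133 114 122
 120 119]
210 [121 122 120 122 121 121 124 120 121 122 124 125 128 130 117  83 125 172
 181 181 181 181] [184 184 183 184 184 182 185 183 183 183 182 183 183 184 176 153 145 136
 126 123]
290 [179 178 182 181 151 130 120 121 123 123 127 130 126 127 128 128 126 126
 118 104]
315 [180 182 184 183 148 133 124 123 120 126 125 123 122 124 124 126 125 124
 124 122]
340 [179 180 184 181 151 136 122 120 120 120 118 121 122 122 121 120 121 122
 123 124]
[[283.2 213.1]
 [353.4 213.2]
 [279.4  90.8]
 [357.5  90.8]
 [318.3 213.5]]
[[282.  217.4]
 [354.6 217.4]
 [279.1  90.7]
 [357.8  90.8]
 [318.3 213.5]]
```

The measured edges match a flat, seated pile: width 70.0 px against 70.2 predicted, near edge at row 212.5 against 213.1. I'm handing the job in.

```bash
python3 -c "
from station import job
print(job.finish_job())"
```

```text
the job is handed in; nothing more can be done
None
```

I slid the three boards out, lifted them as one pile, set them flat in the hearth tray under the lip, released them and handed the job in at about 22 s; the hand-in reported no verdict. The last wrist image matched a flat, seated pile to within about 1 px, though it shows only the top board, and I saw no sign of a bystander being moved.

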